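# Gauge a drawer front against the flip stop

### The job

A small white drawer front has to be set in the drilling jig on the laundry island. Flip the yellow stop fully down onto the fence, then bring the drawer front flush along the fence and press its end against the brass gauge screw of the stop, gently but firmly (about 10 N) for about a second without ever leaning on the stop or the fence with 18 N or more, and finally flip the stop back up out of the way, leaving the drawer front exactly where it was gauged. Do not disturb the plant pot, the screw jar or the screwdriver.

Things in the scene. Friction and masses are not known exactly. Their poses are not given: they have to be found in the camera images.
- jig: Drilling jig, fixed on the island: plywood base 270 x 500 x 12 mm with an aluminium fence along its far long side. Origin: centre of the base's underside; x points across the base to the fence, y along the fence, z up. The drawer front lies and slides on the base's top, z = 12 mm.
- fence_face (a point): Point on the fence's face that the part bears on, at mid length of the fence (jig x = 90, y = 0, z = 22 mm). x is square to the face, pointing into the fence; y runs along it. The fence is 25 mm thick and stands 35 mm above the base (top at z = 47 mm); the face runs the base's whole length.
- stop: Red carriage, 40 mm wide along the fence, fixed behind the fence near its -y end, somewhere different each time; carries the hinged yellow leaf. Axes as the jig's. Origin: 35 mm behind the fence face, on the base's top (z = 12 mm), in the middle of the leaf's width.
- stop_hinge (a point): The leaf's hinge axis, which runs along the jig's y: 35 mm behind the fence face, 55 mm above the island. Axes as the jig's; does not turn with the leaf. The leaf is a yellow bar 24 mm wide, 10 mm thick, reaching 125 mm from the hinge, with a steel gauge blade 60 mm long that reaches 40 mm below the hinge axis when down (its bottom 3 mm above the base).
- leaf (a joint): Angle of the stop's leaf: 0 = flipped down, lying level on the fence top and pointing away from the fence to the -x side; grows as it is flipped up; 1.57 = upright; 1.9 = end of travel, leaning back. A stiff friction hinge (about 0.22 N m): it stays where it is left.
- leaf_bar (a point): Middle of the grip of the leaf's cross handle: a round steel bar 10 mm in diameter, parallel to the hinge, sticking out 56 mm from the leaf's -y side (away from the drawer front), red end cap 13 mm in diameter. This point is 110 mm from the hinge axis, 42 mm to -y of the leaf's middle; moves with the leaf. With the leaf down it is 54 mm above the island.
- stop_plane (a point): Fixed point: middle of the blade's +y face when the leaf is down, 12 mm to +y of the leaf's middle, 60 mm in front of the fence face, z = 22 mm; y is square to the blade. From here a brass gauge screw 11 mm across stands 3 to 17 mm proud to +y (how far differs each time and is not measured: feel for it). The part comes from +y; its end stops at the screw's tip.
- front: The part: white shaker drawer front, 120 (x) x 200 (y) x 19 mm, about 0.4 kg, lying loose face up on the jig's base. Origin: centre of its underside; its axes are roughly the jig's at the start (within 0.2 rad).
- front_pull (a point): Middle of its black bar pull: a bar 10 x 10 mm, 110 mm long along the part's y, 51 mm above the part's underside; two posts 42 mm either side of the middle; 30 mm free under the bar.
- front_end (a point): Middle of the drawer front's -y end (100 mm from its middle), 10 mm above its underside: goes against the tip of the stop's gauge screw.
- front_back (a point): Middle of the drawer front's +x long edge (60 mm from its middle), 10 mm above its underside: goes against the fence.
- planter: Bystander: white pot with a fern, 88 mm across, about 130 mm high with the leaves, to the left of the jig. Origin: centre of its underside.
- jar: Bystander: amber screw jar, 60 mm across, 85 mm high, to the robot's right. Origin: centre of its underside.
- driver: Bystander: screwdriver lying flat beyond the jig, about 200 mm long along its x. Origin: its middle, underside.
- fence: The aluminium fence itself, 25 x 500 x 35 mm, fixed on the jig. Origin: centre of its underside, on the base's top.
Not all that is in view belongs to the job. Several things have the shape of the front; the one meant has the colours described above.

How it is judged:
By the outcome, as a careful person would: the job done as asked, in the order asked, and still so for the second after the job is handed in, with the robot touching nothing.
It also fails if it takes over 72 s, if anything falls off the work surface, if the arm or the gripper's body presses on something with over 40 N, if the wrist force passes 120 N, or if a joint passes its speed limit or range.

### The arm

A 6-joint arm with a two-finger parallel gripper is mounted at the origin on the work surface. World frame = base frame: x ahead of the robot, y to its left, z up, the work surface at z = 0. Lengths are in m, angles in degrees, forces in N, time in s.
With the tool pointing down it reaches from about 0.4 to 0.825 m from the base axis. Payload 7 kg.
Tool frame: the origin (TCP) lies between the finger pads; the fingertips stand 19 mm ahead of it and the grasp point (between the pads) is the TCP; z points along the fingers, y is the line along which they close (so a half turn about z gives the same grasp; the last joint's range is limited). The gripper opens to 88 mm and grips with 3 to 60 N. Pads are 19 mm wide; open, the fingers measure 130 mm over their backs; the gripper's body (78 mm by 193 mm) begins 47 mm behind the grasp point.
Start: joints at [-54.597, 20.546, 0.682, 0, -70.136, -16.507], TCP at [0.219, -0.639, 0.246] pointing down, gripper open.
Joint ranges: [-176.03, 176.03], [-82.01, 121.73], [-58.28, 71.71], [-173.87, 95.51], [-174.79, -0.11], [-173.66, 173.66]. Speed limits (degrees/s): [136.94, 136.94, 172.46, 180, 180, 180].

### API

Orientations are given as [roll, pitch, yaw] about the fixed x, y, z axes, in that order (R = Rz(yaw) Ry(pitch) Rx(roll)).
In Python, from plant import get_obs, snapshot, close_job, spot_in, spot_point gives the robot as it stands.
- The arm moves only by the tool play_rows, never from a script. Its argument "plan" is a list of rows, each a list of 6 numbers: the shift along the tool's x, y, z in cm, then the turn, a rotation vector about the tool's x, y, z in degrees. A call has 1 to 20 rows; each row shifts and turns the commanded pose from where the row before left it, along the tool's axes as they then stand; what a row does not reach is not made up. A row lasts 1/12 s, in which the tool goes at most 41.7 mm and 7.16 degrees, less where a joint would pass 70% of its speed; a pose out of reach is approached as far as the arm can. A call is refused whole if a number of a shift passes 4.17 or a number of a turn 7.16, either way. A call with a gripper value outside its range is refused whole. "grip" is the finger opening in cm, from 0 to 8.76, set as the call begins (left out, the last holds). The fingers move at their own pace and stop on an object; the grip force is fixed at half the most. Time passes only in rows, so rows that do not move let the fingers close. It gives the time, the measured TCP pose, the force, the opening and the grip force at its end, in the units of the state.
- get_obs(): the state, without advancing time (a new reading comes with each control period).
- snapshot(name): name is "scene" or "top" or "wrist"; returns a dict with "frame" (384x512x3 uint8, red, green, blue), "fx", "fy", "cx", "cy" (pixels), "position" and "attitude" of the camera in the world. Camera axes: x right, y down, z forward; pixel columns grow to the right and rows downward; lengths in m; the calibration is good to about 2 mm. A picture is of the moment at which its call begins. There is no depth.
- close_job(): hands the job in; it is judged then, once.
Trained networks look in the newest picture that a camera, given by its name, has taken for a name from the list of things; names that differ only in an ending like _2 or _b are one class to them, and where a whole thing is asked for, a point or a joint stands for the part that bears it (a point fixed in the world has none). Each returns a list of dicts, best first, with "score" (0 to 1); they miss things now and then, are a little off and sometimes report something else, mostly with a low value. They report only what shows in the picture. A call takes as long as a camera call. They do not tell look-alikes from the thing itself.
- spot_in(camera, thing): "position" ([x, y, z] in m, in world coordinates, good to about 4 mm: the middle of the surface that is visible of it).
- spot_point(camera, thing): "position" ([x, y, z] in m, in world coordinates, good to about 4 mm: a listed point, or the origin of a listed thing).
The state is a dict: "clock": time; "joint_pos": joint angles; "qvel": joint speeds; "tau": joint torques, N m; "tool_pos": TCP position; "orientation": TCP orientation; "force": force on the tool from outside, world axes, zero at the start; "moment": the same for the moment, N m; "opening": finger opening in m; "gripper_force": force on a finger pad.
Only numpy, scipy, OpenCV 4.12 (cv2) and the standard library are available. Lean on these libraries where they do the work, as an engineer would, in place of code of your own. Each camera call takes 0.05 s, during which the arm holds its last target. There are 200 camera calls.

## Working session

There is one attempt and no reset: what is moved stays moved. The work goes in short steps, Python scripts to look and compute and a tool call to move; the robot and the scene stay as the last step left them, time stands still between calls to the robot, and variables do not carry over. Pictures are saved under pics/ and viewed, at most 10 in all, crops included, and the job is handed in when it is done.

Besides the shell and the picture viewer there is one more tool, called in YAML: its name, and indented under it one key for each argument. play_rows: Moves the arm, as the interface text tells. Its arguments: {"type":"object","properties":{"plan":{"type":"array","items":{"type":"array","items":{"type":"number"}}},"grip":{"type":"number"}},"required":["plan"]}

```bash
mkdir -p pics; ls; cat > h.py <<'E'
import numpy as np, cv2
from plant import *
from scipy.spatial.transform import Rotation as R
def save(n,f): 
    s=snapshot(n); cv2.imwrite('pics/'+f,s['frame'][:,:,::-1]); return s
E
python3 - <<'E'
from h import *
for n in ['scene','top']:
    s=save(n,n+'0.png'); print(n,s['position'],s['attitude'],s['fx'])
    for t in ['jig','fence_face','stop','stop_hinge','leaf_bar','stop_plane','front','front_pull','front_end','front_back','planter','jar','driver','fence']:
        print(t,[(np.round(d['position'],3).tolist(),round(d['score'],2)) for d in spot_point(n,t)[:4]])
a=cv2.imread('pics/scene0.png');b=cv2.imread('pics/top0.png')
cv2.imwrite('pics/both.png',cv2.resize(np.vstack([a,b]),(400*1,600)))
print(get_obs())
E
```

```text
pics
scene [ 1.20075573 -0.3082747   0.96841953] [-141.06481302   -0.29185359   65.28792375] 388.76634884914915
jig [([0.502, 0.112, 0.014], 0.73), ([0.657, -0.122, 0.013], 0.69), ([0.526, 0.021, 0.003], 0.6)]
fence_face [([0.62, 0.018, 0.024], 0.96)]
stop [([0.656, -0.122, 0.014], 0.82), ([0.656, -0.118, 0.051], 0.42)]
stop_hinge [([0.658, -0.114, 0.05], 0.56)]
leaf_bar [([0.655, -0.163, 0.164], 0.65), ([0.53, 0.018, 0.001], 0.61)]
stop_plane [([0.5, 0.111, 0.013], 0.48)]
front [([0.426, 0.431, 0.002], 0.8), ([0.792, 0.014, 0.0], 0.73), ([0.499, 0.114, 0.014], 0.59)]
front_pull [([0.345, -0.369, 0.052], 0.93), ([0.429, 0.431, 0.05], 0.82), ([0.503, 0.109, 0.066], 0.62), ([0.502, 0.111, 0.015], 0.29)]
front_end [([0.446, 0.529, 0.011], 0.77), ([0.512, 0.01, 0.023], 0.66), ([0.35, -0.469, 0.008], 0.59)]
front_back [([0.367, 0.443, 0.008], 0.78), ([0.562, 0.117, 0.022], 0.66), ([0.405, -0.364, 0.011], 0.58)]
planter [([0.641, 0.445, 0.0], 0.87), ([0.562, 0.119, 0.021], 0.61)]
jar [([0.631, -0.486, 0.002], 0.73)]
driver [([0.793, 0.012, 0.004], 0.72)]
fence [([0.629, 0.025, 0.013], 0.97
[... 1090 characters left out ...]
1, 0.02, 0.013], 0.92)]
{'clock': 1.5, 'joint_pos': array([-5.45967503e+01,  2.05468616e+01,  6.82847371e-01,  6.75558880e-04,
       -7.01343788e+01, -1.65073990e+01]), 'qvel': array([ 0.04293001,  0.02474681,  0.0333684 , -0.02136229, -0.08550165,
       -0.09173435]), 'tau': array([-2.62672649e-03, -5.82383072e+01,  2.93287987e+01,  7.00191736e+00,
        1.23873440e-02, -4.53857854e-05]), 'tool_pos': array([ 0.21858661, -0.63862475,  0.24556447]), 'orientation': array([-1.79998279e+02, -1.52591822e-04, -1.61103920e+02]), 'force': array([ 0.56172276, -0.41840664,  0.07768427]), 'moment': array([ 0.02215607, -0.02394695, -0.03540452]), 'gripper_force': 0.0, 'opening': 0.08759231909058342}
```

View images.

View pics/scene0.png

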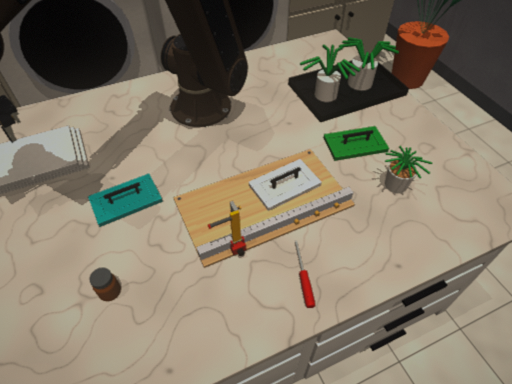

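View pics/top0.png

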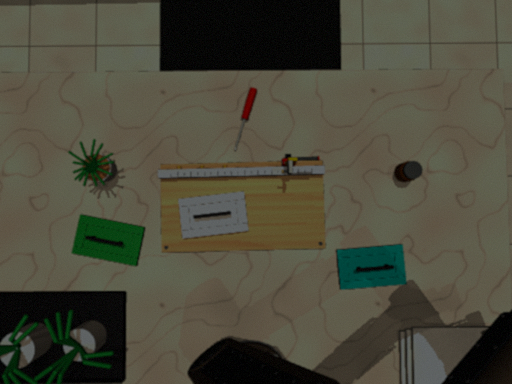

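The scene picture shows the white front on the plywood jig at about (285,183). The yellow leaf is upright on the red carriage at (236,240), with its handle pointing to -y. The green and teal fronts are look-alikes. In the top picture the fence runs from (158,175) to (325,168). I'll measure the jig's yaw and the white front's outline from the saved pictures.

```bash
cat >> h.py <<'E'
TOP=dict(p=np.array([0.5080575,-0.01618808,1.27939025]),a=[-177.104891,0.0790595995,-90.4101715],f=414.64427)
def unproj(px,z,c=TOP,cx=256,cy=192):
    px=np.atleast_2d(px).astype(float)
    d=np.c_[(px[:,0]-cx)/c['f'],(px[:,1]-cy)/c['f'],np.ones(len(px))]@R.from_euler('xyz',c['a'],degrees=True).as_matrix().T
    return c['p']+d*((z-c['p'][2])/d[:,2])[:,None]
E
python3 - <<'E'
from h import *
s=snapshot('top');print(s['fx'],s['fy'],s['cx'],s['cy'])
im=s['frame'][:,:,::-1].copy().astype(np.uint8); hsv=cv2.cvtColor(im,cv2.COLOR_BGR2HSV)
# white front
roi=np.zeros((384,512),np.uint8); roi[186:245,170:255]=1
S=hsv[:,:,1]; print('sat front/base',S[230,190],S[225,280],hsv[230,190],hsv[225,280],hsv[172,210])
m=((S<60)&(hsv[:,:,2]>100)&(roi>0)).astype(np.uint8)
m=cv2.morphologyEx(m,cv2.MORPH_CLOSE,np.ones((25,25)))
c=max(cv2.findContours(m,0,2)[0],key=cv2.contourArea); r=cv2.minAreaRect(c); print(r)
b=unproj(cv2.boxPoints(r),0.031,cx=s['cx'],cy=s['cy']); print(b.round(4))
# fence / base edges along rows, subpixel by gradient, columns 175..270
g=im.astype(float).sum(2)
for lo,hi,z,nm in [(158,171,.047,'far'),(172,184,.047,'near'),(243,258,.012,'basenear')]:
    gr=np.gradient(cv2.GaussianBlur(S.astype(float),(0,0),1),axis=0)[lo:hi]
    cols=np.arange(168,276); w=np.abs(gr[:,cols]); k=w.argmax(0)+lo
    P=unproj(np.c_[cols,k],z,cx=s['cx'],cy=s['cy']); 
    l=cv2.fitLine(P[:,:2].astype(np.float32),cv2.DIST_HUBER,0,.001,.001).ravel(); print(nm,np.rad2deg(np.arctan2(l[1],l[0])).round(2),l[2:])
cv2.imwrite('pics/crop.png',cv2.resize(im[150:262,150:350],(800,448),interpolation=cv2.INTER_CUBIC))
E
```

```text
414.6442708202855 414.6442708202855 253.904121397622 191.2117905825463
sat front/base 16 133 [110  16  98] [ 21 133  94] [90 12 85]
((212.59954833984375, 214.25587463378906), (37.97667694091797, 63.4561653137207), 83.36748504638672)
[[0.5492 0.2112 0.031 ]
 [0.5699 0.0212 0.031 ]
 [0.4565 0.0087 0.031 ]
 [0.4359 0.1978 0.031 ]]
far -88.9 [0.6425413  0.08127855]
near -88.77 [0.61487293 0.10343338]
basenear -88.8 [0.3916893  0.10097118]
```

View pics/crop.png

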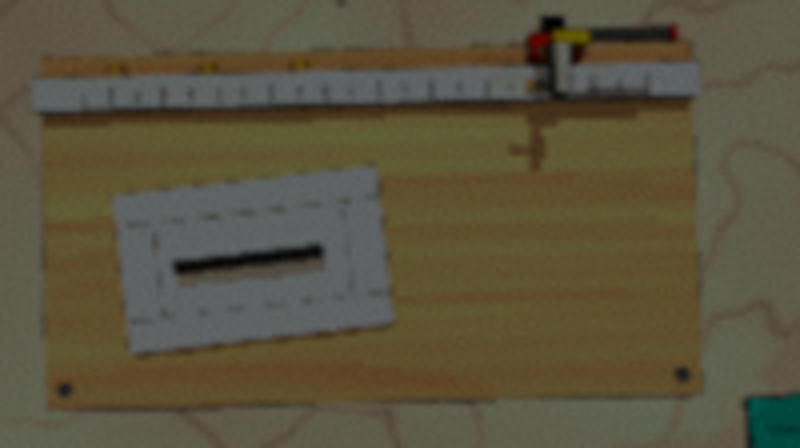

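The jig is yawed about +1.2° and the white front about +6.2°, with its centre at (0.503, 0.110). The stop is at (0.6555, -0.1215). These agree with the given sizes. First I move to behind the handle with the fingers closed.

play_rows:
  plan:
    - [0, 0, 0, 0, 0, 5.9]
    - [0, 0, 0, 0, 0, 5.9]
    - [0, 0, 0, 0, 0, 5.9]
    - [-2.83, 2.71, 0.1, 0, 0, 0]
    - [-2.83, 2.71, 0.1, 0, 0, 0]
    - [-2.83, 2.71, 0.1, 0, 0, 0]
    - [-2.83, 2.71, 0.1, 0, 0, 0]
    - [-2.83, 2.71, 0.1, 0, 0, 0]
    - [-2.83, 2.71, 0.1, 0, 0, 0]
    - [-2.83, 2.71, 0.1, 0, 0, 0]
    - [-2.83, 2.71, 0.1, 0, 0, 0]
    - [-2.83, 2.71, 0.1, 0, 0, 0]
    - [-2.83, 2.71, 0.1, 0, 0, 0]
    - [-2.83, 2.71, 0.1, 0, 0, 0]
    - [-2.83, 2.71, 0.1, 0, 0, 0]
    - [-2.83, 2.71, 0.1, 0, 0, 0]
    - [-2.83, 2.71, 0.1, 0, 0, 0]
    - [-2.83, 2.71, 0.1, 0, 0, 0]
    - [-2.83, 2.71, 0.1, 0, 0, 0]
    - [-2.83, 2.71, 0.1, 0, 0, 0]
  grip: 0

```text
clock: 3.22
tool_pos: [0.6912, -0.1663, 0.2287]
orientation: [-180.0, 0.0, -178.8]
force: [0.2, -0.5, 0.9]
opening: 0.0005
gripper_force: 0.0
```

play_rows:
  plan:
    - [0, 0, 3.2, 0, 0, 0]
    - [0, 0, 3.2, 0, 0, 0]
    - [0, 0, 0, 0, 0, 0]
    - [1, 0, 0, 0, 0, 0]
    - [1, 0, 0, 0, 0, 0]
    - [1, 0, 0, 0, 0, 0]
    - [1, 0, 0, 0, 0, 0]
    - [1, 0, 0, 0, 0, 0]
    - [1, 0, 0, 0, 0, 0]
    - [1, 0, 0, 0, 0, 0]
    - [1, 0, 0, 0, 0, 0]
    - [1, 0, 0, 0, 0, 0]
    - [1, 0, 0, 0, 0, 0]
    - [1, 0, 0, 0, 0, 0]
    - [0, 0, 0, 0, 0, 0]

```text
clock: 4.47
tool_pos: [0.5776, -0.1703, 0.1647]
orientation: [180.0, -0.1, -178.8]
force: [-0.8, 0.3, -0.4]
opening: 0.0003
gripper_force: 0.1
```

```bash
python3 - <<'E'
from h import *
for n in ['top','scene']:
    save(n,n+'1.png')
    print([(np.round(d['position'],3).tolist(),round(d['score'],2)) for d in spot_point(n,'leaf_bar')[:3]])
a=cv2.imread('pics/scene1.png')[150:290,160:340]
cv2.imwrite('pics/s1.png',cv2.resize(a,(720,560),interpolation=cv2.INTER_CUBIC))
E
```

```text
[]
[([0.587, -0.166, 0.142], 0.63)]
```

View pics/s1.png

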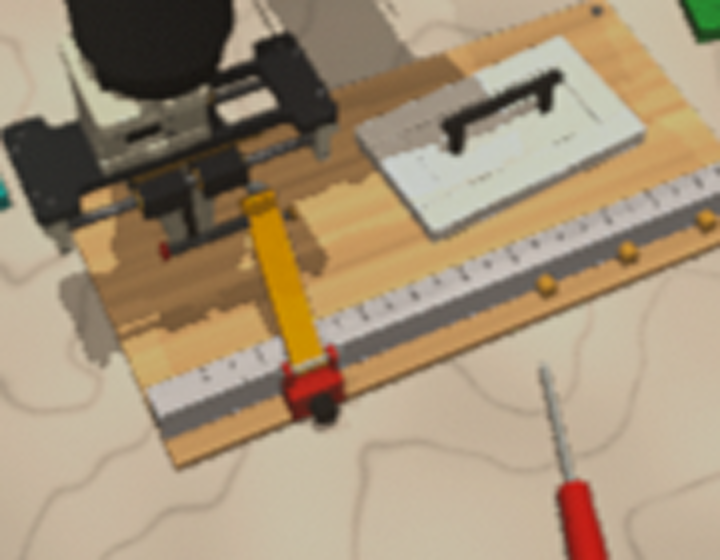

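The crop shows the leaf pushed to about 50° and the fingers above the handle, as planned. Next I press it down.

play_rows:
  plan:
    - [0.2, 0, 0.75, 0, 0, 0]
    - [0.2, 0, 0.75, 0, 0, 0]
    - [0.55, 0, 0.8, 0, 0, 0]
    - [0.55, 0, 0.8, 0, 0, 0]
    - [0.5, 0, 0.85, 0, 0, 0]
    - [0.35, 0, 0.85, 0, 0, 0]
    - [0.3, 0, 0.9, 0, 0, 0]
    - [0.2, 0, 0.9, 0, 0, 0]
    - [0, 0, 0.8, 0, 0, 0]
    - [0, 0, 0.6, 0, 0, 0]
    - [0, 0, 0, 0, 0, 0]

```text
clock: 5.58
tool_pos: [0.5512, -0.1707, 0.0828]
orientation: [180.0, -0.1, -178.8]
force: [-0.5, 0.1, -0.5]
opening: 0.0005
gripper_force: 0.0
```

play_rows:
  plan:
    - [0, 0, 0.2, 0, 0, 0]
    - [0, 0, 0.15, 0, 0, 0]
    - [0, 0, 0, 0, 0, 0]

```text
clock: 5.83
tool_pos: [0.5519, -0.1708, 0.0811]
orientation: [-180.0, 0.0, -178.8]
force: [0.3, 0.6, -0.4]
opening: -0.0001
gripper_force: 0.0
```

play_rows:
  plan:
    - [0, 0, 0.1, 0, 0, 0]
    - [0, 0, 0, 0, 0, 0]
    - [0, 0, 0, 0, 0, 0]

```text
clock: 6.08
tool_pos: [0.5517, -0.1708, 0.0803]
orientation: [-180.0, 0.0, -178.8]
force: [-0.1, 0.9, -0.1]
opening: 0.0008
gripper_force: 0.1
```

play_rows:
  plan:
    - [0, 0, 0.1, 0, 0, 0]
    - [0, 0, 0.1, 0, 0, 0]
    - [0, 0, 0, 0, 0, 0]

```text
clock: 6.33
tool_pos: [0.5516, -0.1709, 0.0782]
orientation: [-180.0, 0.0, -178.8]
force: [-0.4, 1.0, 2.1]
opening: 0.0003
gripper_force: 1.0
```

play_rows:
  plan:
    - [0, 0, 0.1, 0, 0, 0]
    - [0, 0, 0, 0, 0, 0]

```text
clock: 6.5
tool_pos: [0.5517, -0.1709, 0.0779]
orientation: [-180.0, 0.0, -178.8]
force: [-2.1, 1.7, 8.7]
opening: 0.0003
gripper_force: 4.2
```

The leaf is fully down: the fingertips met the bar at z = 0.059 and the force rose sharply. Next I go to the pull.

play_rows:
  plan:
    - [0, 0, -4, 0, 0, 0]
    - [0, 0, -4, 0, 0, 0]
    - [0, 0, -4, 0, 0, 0]
    - [0.61, 4.02, 0, 0, 0, 0]
    - [0.61, 4.02, 0, 0, 0, 0]
    - [0.61, 4.02, 0, 0, 0, 0]
    - [0.61, 4.02, 0, 0, 0, 0]
    - [0.61, 4.02, 0, 0, 0, 0]
    - [0.61, 4.02, 0, 0, 0, 0]
    - [0.61, 4.02, 0, 0, 0, 0]
    - [0, 0, 0, 0, 0, -6.8]
    - [0, 0, 0, 0, 0, -6.8]
    - [0, 0, 0, 0, 0, -6.8]
    - [0, 0, 0, 0, 0, -6.8]
    - [0, 0, 0, 0, 0, -6.8]
    - [0, 0, 0, 0, 0, -6.8]
    - [0, 0, 0, 0, 0, -6.8]
    - [0, 0, 0, 0, 0, -6.8]
    - [0, 0, 0, 0, 0, -6.8]
    - [0, 0, 0, 0, 0, -6.8]
  grip: 4

```text
clock: 8.17
tool_pos: [0.5027, 0.1095, 0.1968]
orientation: [180.0, -0.0, -110.5]
force: [0.1, -0.5, -0.5]
opening: 0.0398
gripper_force: 0.0
```

play_rows:
  plan:
    - [0, 0, 0, 0, 0, -6.8]
    - [0, 0, 0, 0, 0, -6.8]
    - [0, 0, 0, 0, 0, -6.8]
    - [0, 0, 0, 0, 0, -6.8]
    - [0, 0, 0, 0, 0, 0]

```text
clock: 8.58
tool_pos: [0.5028, 0.1095, 0.1969]
orientation: [180.0, -0.0, -83.3]
force: [0.0, -0.4, -0.2]
opening: 0.0398
gripper_force: 0.0
```

```bash
python3 - <<'E'
from h import *
print(get_obs()['joint_pos'].round(1))
s=save('wrist','w2.png'); s2=snapshot('scene'); save('scene','s2.png')
for n in ['wrist','scene']:
  for t in ['front_pull','leaf_bar','front_end','front_back']:
    print(n,t,[(np.round(d['position'],3).tolist(),round(d['score'],2)) for d in spot_point(n,t)[:2]])
cv2.imwrite('pics/s2c.png',cv2.resize(cv2.imread('pics/s2.png')[150:290,160:340],(720,560),interpolation=cv2.INTER_CUBIC))
E
```

```text
[ 34.2   7.7 -23.4  -0.  -59.  -27.5]
wrist front_pull []
wrist leaf_bar [([0.632, 0.02, 0.011], 0.26)]
wrist front_end [([0.513, 0.007, 0.025], 0.82)]
wrist front_back [([0.564, 0.113, 0.022], 0.82)]
scene front_pull [([0.344, -0.372, 0.053], 0.92), ([0.43, 0.432, 0.051], 0.73)]
scene leaf_bar [([0.547, -0.166, 0.051], 0.75)]
scene front_end [([0.447, 0.527, 0.01], 0.93), ([0.351, -0.471, 0.009], 0.69)]
scene front_back [([0.365, 0.443, 0.009], 0.95), ([0.563, 0.119, 0.024], 0.71)]
```

View pics/w2.png

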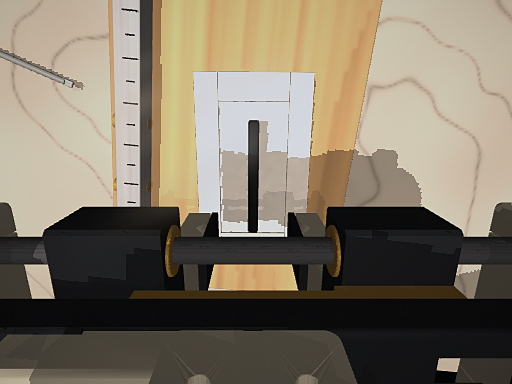

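View pics/s2c.png

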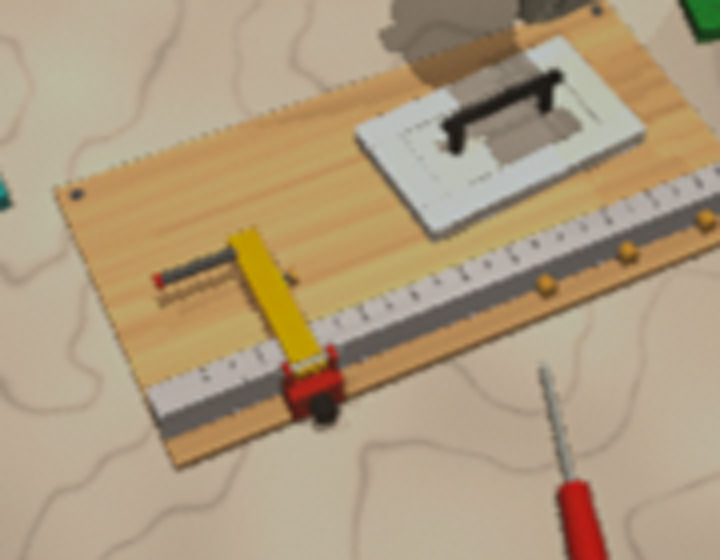

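The leaf lies flat with the brass screw visible at (290,277) in the scene crop. In the wrist view the pull at (253,121)-(253,232) is parallel to the fingers and centred between them. I descend and grip it.

play_rows:
  plan:
    - [0, 0, 3.35, 0, 0, 0]
    - [0, 0, 3.35, 0, 0, 0]
    - [0, 0, 3.35, 0, 0, 0]
    - [0, 0, 3.25, 0, 0, 0]
    - [0, 0, 0, 0, 0, 0]

```text
clock: 9.55
tool_pos: [0.4994, 0.1077, 0.0587]
orientation: [179.5, -0.2, -83.7]
force: [-0.0, -1.3, -0.5]
opening: 0.0401
gripper_force: 0.0
```

play_rows:
  plan:
    - [0, 0, 0, 0, 0, 0]
    - [0, 0, 0, 0, 0, 0]
    - [0, 0, 0, 0, 0, 0]
    - [0, 0, 0, 0, 0, 0]
    - [0, 0, 0, 0, 0, 0]
    - [0, 0, 0, 0, 0, 0]
  grip: 0

```text
clock: 10.05
tool_pos: [0.5032, 0.1099, 0.0654]
orientation: [-179.9, 0.0, -83.6]
force: [-3.1, 1.0, 8.3]
opening: 0.0094
gripper_force: 30.0
```

play_rows:
  plan:
    - [0, 0, -0.05, 0, 0, 0]
    - [0, 0, 0, 0, 0, 2.6]
    - [0, 0, 0, 0, 0, 2.6]
    - [1, -0.6, 0, 0, 0, 0]
    - [1, -0.6, 0, 0, 0, 0]
    - [1, -0.6, 0, 0, 0, 0]
    - [1, -0.6, 0, 0, 0, 0]
    - [1, -0.6, 0, 0, 0, 0]
    - [1, -0.6, 0, 0, 0, 0]
    - [1, -0.6, 0, 0, 0, 0]
    - [1, -0.6, 0, 0, 0, 0]
    - [0, 0, 0, 0, 0, 0]
    - [0, 0, 0, 0, 0, 0]

```text
clock: 11.13
tool_pos: [0.5539, 0.0301, 0.0654]
orientation: [-179.9, -0.0, -88.8]
force: [3.3, -4.6, 4.8]
opening: 0.0097
gripper_force: 30.0
```

play_rows:
  plan:
    - [0, -0.1, -0.03, 0, 0, 0]
    - [0, -0.1, 0, 0, 0, 0]
    - [0, 0, 0, 0, 0, 0]

```text
clock: 11.38
tool_pos: [0.5538, 0.0302, 0.0654]
orientation: [179.9, -0.1, -88.8]
force: [-1.8, -5.3, 9.0]
opening: 0.0097
gripper_force: 30.0
```

play_rows:
  plan:
    - [0, -0.1, 0, 0, 0, 0]
    - [0, 0, 0, 0, 0, 0]

```text
clock: 11.55
tool_pos: [0.5538, 0.0302, 0.0654]
orientation: [179.8, -0.1, -88.8]
force: [-6.6, -3.9, 12.9]
opening: 0.0098
gripper_force: 30.0
```

```bash
python3 - <<'E'
from h import *
s=save('wrist','w3.png'); t=save('top','t3.png');c=save('scene','s3.png')
for n in ['wrist','top','scene']:
  for q in ['front_back','front_end','fence_face']:
    print(n,q,[(np.round(d['position'],3).tolist(),round(d['score'],2)) for d in spot_point(n,q)[:3]])
a=cv2.resize(cv2.imread('pics/w3.png')[0:240],(800,375)); b=cv2.imread('pics/s3.png')[170:270,190:360]
b=cv2.resize(b,(380,224),interpolation=cv2.INTER_CUBIC); d=cv2.resize(cv2.imread('pics/t3.png')[155:250,155:335],(420,222),interpolation=cv2.INTER_CUBIC)
o=np.zeros((600,800,3),np.uint8); o[:375]=a; o[375:599,:380]=b; o[375:597,380:]=d
cv2.imwrite('pics/m3.png',o)
E
```

```text
wrist front_back [([0.617, 0.029, 0.02], 0.9)]
wrist front_end [([0.554, -0.074, 0.022], 0.74)]
wrist fence_face [([0.622, 0.023, 0.023], 0.97)]
top front_back [([0.37, 0.44, 0.013], 0.96), ([0.402, -0.362, 0.007], 0.94), ([0.555, 0.026, 0.015], 0.59)]
top front_end [([0.555, -0.073, 0.024], 0.7), ([0.454, 0.524, 0.008], 0.66), ([0.35, -0.47, 0.014], 0.58)]
top fence_face [([0.628, -0.48, 0.0], 0.2)]
scene front_back [([0.615, 0.035, 0.023], 0.78), ([0.367, 0.442, 0.012], 0.56)]
scene front_end [([0.555, -0.072, 0.027], 0.71), ([0.451, 0.528, 0.01], 0.64), ([0.349, -0.468, 0.011], 0.61)]
scene fence_face [([0.618, 0.018, 0.023], 0.73), ([0.555, -0.069, 0.023], 0.68)]
```

View pics/m3.png

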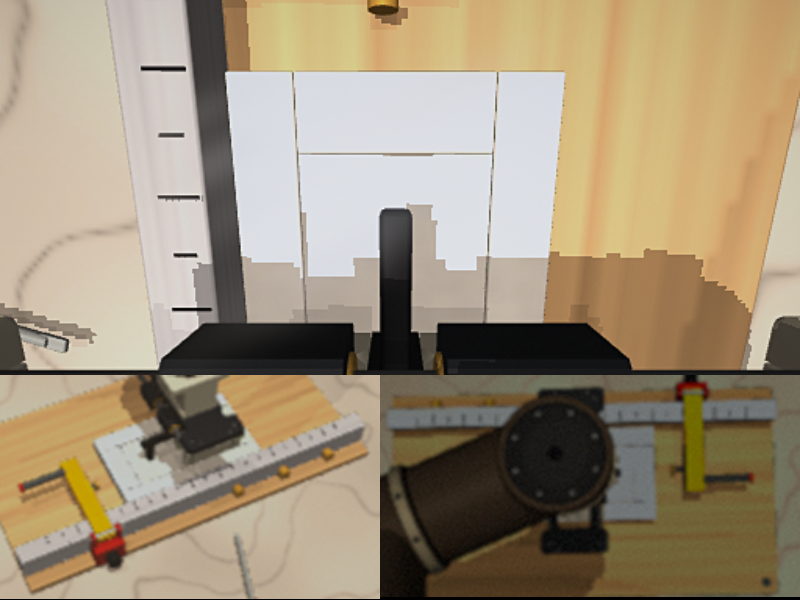

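The wrist view shows the part's edge from (226,72) to (247,322) directly against the fence face, with no visible gap, and the brass screw ahead at (383,8). I open slightly to release the built-up strain, nudge the part flush with one finger, then regrip.

play_rows:
  plan:
    - [0, 0, 0, 0, 0, 0]
    - [0, 0, 0, 0, 0, 0]
    - [0, 0, 0, 0, 0, 0]
    - [0, 0, 0, 0, 0, 0]
  grip: 1.4

```text
clock: 12.48
tool_pos: [0.5554, 0.031, 0.0647]
orientation: [180.0, 0.0, -88.8]
force: [-0.6, 0.5, 0.1]
opening: 0.0137
gripper_force: 0.0
```

play_rows:
  plan:
    - [0, -0.1, 0, 0, 0, 0]
    - [0, -0.05, 0, 0, 0, 0]
    - [0, 0, 0, 0, 0, 0]

```text
clock: 12.73
tool_pos: [0.5563, 0.0307, 0.0645]
orientation: [179.9, -0.0, -88.8]
force: [-3.3, 1.5, -0.1]
opening: 0.0141
gripper_force: 1.6
```

play_rows:
  plan:
    - [0, -0.05, 0, 0, 0, 0]
    - [0, 0, 0, 0, 0, 0]
    - [0, 0, 0, 0, 0, 0]

```text
clock: 12.98
tool_pos: [0.5575, 0.0306, 0.0646]
orientation: [180.0, -0.0, -88.8]
force: [-1.0, -0.2, -1.5]
opening: 0.0141
gripper_force: 0.8
```

play_rows:
  plan:
    - [0, 0.12, 0, 0, 0, 0]
    - [0, 0, 0, 0, 0, 0]
    - [0, 0, 0, 0, 0, 0]
    - [0, 0, 0, 0, 0, 0]
    - [0, 0, 0, 0, 0, 0]
    - [0, 0, 0, 0, 0, 0]
  grip: 0

```text
clock: 13.48
tool_pos: [0.5565, 0.0307, 0.0648]
orientation: [-180.0, 0.0, -88.8]
force: [0.2, 0.4, -3.9]
opening: 0.0098
gripper_force: 30.0
```

play_rows:
  plan:
    - [0, -0.1, 0, 0, 0, 0]
    - [0, 0, 0, 0, 0, 0]

```text
clock: 13.65
tool_pos: [0.5577, 0.0308, 0.0649]
orientation: [-180.0, 0.0, -88.8]
force: [1.2, 0.3, -4.1]
opening: 0.0095
gripper_force: 30.0
```

play_rows:
  plan:
    - [0, -0.1, 0, 0, 0, 0]
    - [0, 0, 0, 0, 0, 0]

```text
clock: 13.82
tool_pos: [0.5585, 0.0307, 0.0648]
orientation: [180.0, -0.0, -88.8]
force: [-0.9, -0.4, -4.0]
opening: 0.0096
gripper_force: 30.0
```

play_rows:
  plan:
    - [0, -0.1, 0, 0, 0, 0]
    - [0, 0, 0, 0, 0, 0]

```text
clock: 13.98
tool_pos: [0.5586, 0.0307, 0.0647]
orientation: [179.9, -0.0, -88.8]
force: [-3.9, 1.6, -1.5]
opening: 0.0096
gripper_force: 30.0
```

Fence contact is at TCP x = 0.5585, so the face is at 0.6185, which agrees with the measurement. I slide along it towards the screw.

play_rows:
  plan:
    - [0.4, 0, 0, 0, 0, 0]
    - [0.4, 0, 0, 0, 0, 0]
    - [0.4, 0, 0, 0, 0, 0]
    - [0.4, 0, 0, 0, 0, 0]
    - [0.3, 0, 0, 0, 0, 0]
    - [0, 0, 0, 0, 0, 0]

```text
clock: 14.48
tool_pos: [0.5589, 0.0117, 0.0647]
orientation: [179.9, 0.0, -88.8]
force: [-5.2, 2.3, -0.7]
opening: 0.0097
gripper_force: 30.0
```

```bash
python3 - <<'E'
from h import *
s=save('wrist','w4.png'); print(get_obs()['force'].round(1),s['fx'],s['cx'],s['cy'],s['position'],s['attitude'])
cv2.imwrite('pics/w4c.png',cv2.resize(cv2.imread('pics/w4.png')[0:240,60:400],(800,565),interpolation=cv2.INTER_CUBIC))
E
```

```text
[-5.1  1.3 -1.5] 291.9811372671521 252.56677552181753 182.52178218790016 [ 0.56027195 -0.05871132  0.20291025] [ 1.64858391e+02 -5.36215756e-02 -1.78828908e+02]
```

View pics/w4c.png

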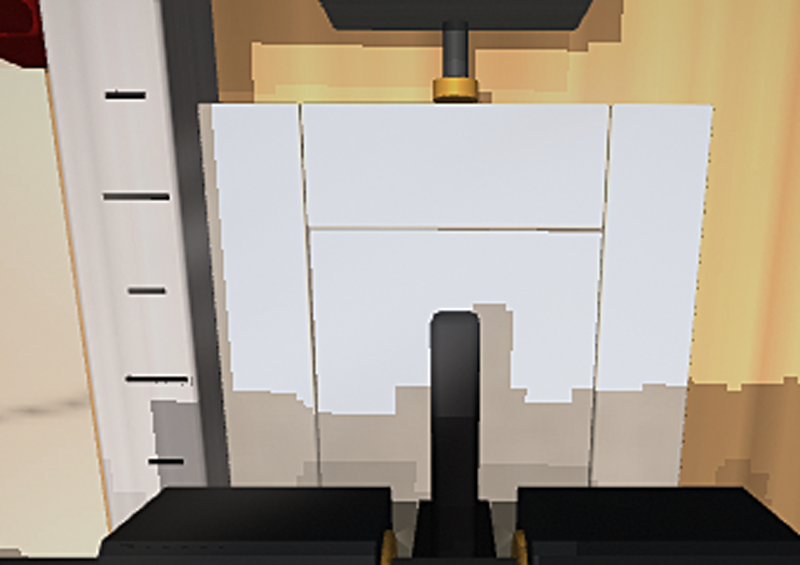

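The wrist crop shows the brass screw tip at (455,100) just ahead of the part's end edge, with the part's long edge against the fence. From here I feel for contact in small steps.

play_rows:
  plan:
    - [0.05, 0, 0, 0, 0, 0]
    - [0.05, 0, 0, 0, 0, 0]
    - [0, 0, 0, 0, 0, 0]

```text
clock: 14.78
tool_pos: [0.559, 0.0112, 0.0648]
orientation: [179.9, 0.0, -88.8]
force: [-6.8, 5.6, 0.2]
opening: 0.0098
gripper_force: 30.0
```

play_rows:
  plan:
    - [0.05, 0, 0, 0, 0, 0]
    - [0.05, 0, 0, 0, 0, 0]
    - [0, 0, 0, 0, 0, 0]

```text
clock: 15.03
tool_pos: [0.559, 0.0103, 0.0647]
orientation: [179.9, 0.0, -88.8]
force: [-6.4, 6.8, 0.1]
opening: 0.0098
gripper_force: 30.0
```

play_rows:
  plan:
    - [0.05, 0, 0, 0, 0, 0]
    - [0.05, 0, 0, 0, 0, 0]
    - [0, 0, 0, 0, 0, 0]

```text
clock: 15.28
tool_pos: [0.559, 0.0094, 0.0648]
orientation: [179.9, 0.0, -88.8]
force: [-6.2, 6.5, -0.6]
opening: 0.0099
gripper_force: 30.0
```

play_rows:
  plan:
    - [0, 0.04, -0.02, 0, 0, 0]
    - [0.05, 0, 0, 0, 0, 0]
    - [0.05, 0, 0, 0, 0, 0]
    - [0, 0, 0, 0, 0, 0]

```text
clock: 15.62
tool_pos: [0.559, 0.0092, 0.065]
orientation: [180.0, 0.1, -88.8]
force: [-6.6, 10.8, -0.8]
opening: 0.0094
gripper_force: 30.0
```

play_rows:
  plan:
    - [0.05, 0, 0, 0, 0, 0]
    - [0.05, 0, 0, 0, 0, 0]
    - [0, 0, 0, 0, 0, 0]

```text
clock: 15.87
tool_pos: [0.559, 0.009, 0.0651]
orientation: [-180.0, 0.2, -88.8]
force: [-8.3, 16.7, 0.2]
opening: 0.0098
gripper_force: 30.0
```

play_rows:
  plan:
    - [0.05, 0, 0, 0, 0, 0]
    - [0.05, 0, 0, 0, 0, 0]
    - [0, 0, 0, 0, 0, 0]

```text
clock: 16.12
tool_pos: [0.5591, 0.0089, 0.0652]
orientation: [-180.0, 0.2, -88.8]
force: [-9.7, 20.1, 3.5]
opening: 0.0098
gripper_force: 30.0
```

play_rows:
  plan:
    - [-0.2, 0.04, 0, 0, 0, 0]
    - [0, 0, 0, 0, 0, 0]

```text
clock: 16.28
tool_pos: [0.5591, 0.0092, 0.0652]
orientation: [-180.0, 0.1, -88.8]
force: [-4.9, 10.5, 0.2]
opening: 0.0098
gripper_force: 30.0
```

Contact with the screw is solid. I'll hold here for a bit over a second; the press force at the screw is about 10 N.

play_rows:
  plan:
    - [0, 0, 0, 0, 0, 0]
    - [0, 0, 0, 0, 0, 0]
    - [0, 0, 0, 0, 0, 0]
    - [0, 0, 0, 0, 0, 0]
    - [0, 0, 0, 0, 0, 0]
    - [0, 0, 0, 0, 0, 0]
    - [0, 0, 0, 0, 0, 0]
    - [0, 0, 0, 0, 0, 0]
    - [0, 0, 0, 0, 0, 0]
    - [0, 0, 0, 0, 0, 0]
    - [0, 0, 0, 0, 0, 0]
    - [0, 0, 0, 0, 0, 0]
    - [0, 0, 0, 0, 0, 0]
    - [0, 0, 0, 0, 0, 0]

```text
clock: 17.45
tool_pos: [0.5591, 0.0092, 0.0652]
orientation: [-180.0, 0.1, -88.8]
force: [-5.8, 10.5, 0.8]
opening: 0.0097
gripper_force: 30.0
```

play_rows:
  plan:
    - [-0.15, 0, 0, 0, 0, 0]
    - [0, 0, 0, 0, 0, 0]
    - [0.05, 0, 0, 0, 0, 0]
    - [0.05, 0, 0, 0, 0, 0]
    - [0.05, 0, 0, 0, 0, 0]
    - [0.03, 0, 0, 0, 0, 0]
    - [0, 0, 0, 0, 0, 0]
    - [0, 0, 0, 0, 0, 0]
    - [0, 0, 0, 0, 0, 0]
    - [0, 0, 0, 0, 0, 0]
    - [0, 0, 0, 0, 0, 0]
    - [0, 0, 0, 0, 0, 0]
    - [0, 0, 0, 0, 0, 0]
    - [0, 0, 0, 0, 0, 0]
    - [0, 0, 0, 0, 0, 0]
    - [0, 0, 0, 0, 0, 0]
    - [0, 0, 0, 0, 0, 0]
    - [0, 0, 0, 0, 0, 0]
    - [0, 0, 0, 0, 0, 0]

```text
clock: 19.03
tool_pos: [0.5591, 0.0091, 0.0652]
orientation: [-180.0, 0.1, -88.8]
force: [-5.8, 13.0, 0.0]
opening: 0.0093
gripper_force: 30.0
```

play_rows:
  plan:
    - [-0.12, 0.03, 0, 0, 0, 0]
    - [-0.1, 0.03, 0, 0, 0, 0]
    - [0, 0, 0, 0, 0, 0]
    - [0, 0, 0, 0, 0, 0]

```text
clock: 19.37
tool_pos: [0.5588, 0.0095, 0.0651]
orientation: [-180.0, -0.0, -88.8]
force: [-0.8, 1.6, -2.2]
opening: 0.0093
gripper_force: 30.0
```

play_rows:
  plan:
    - [0, 0, 0, 0, 0, 0]
    - [0, 0, 0, 0, 0, 0]
    - [0, 0, 0, 0, 0, 0]
    - [0, 0, 0, 0, 0, 0]
    - [0, 0, 0, 0, 0, 0]
  grip: 3

```text
clock: 19.78
tool_pos: [0.5587, 0.0096, 0.0653]
orientation: [-180.0, 0.0, -88.8]
force: [0.6, -0.8, -0.4]
opening: 0.029
gripper_force: 0.0
```

Released with the part strain-free. Next I rise, turn back, and tilt for the upward flip.

play_rows:
  plan:
    - [0, 0, -2, 0, 0, 0]
    - [0, 0, -4, 0, 0, 0]
    - [0, 0, -4, 0, 0, 0]
    - [0, 0, -2, 0, 0, 0]
    - [3.57, 1.25, 0, 0, 0, 0]
    - [3.57, 1.25, 0, 0, 0, 0]
    - [3.57, 1.25, 0, 0, 0, 0]
    - [3.57, 1.25, 0, 0, 0, 0]
    - [3.57, 1.25, 0, 0, 0, 0]
    - [0, 0, 0, 0, 0, 6.92]
    - [0, 0, 0, 0, 0, 6.92]
    - [0, 0, 0, 0, 0, 6.92]
    - [0, 0, 0, 0, 0, 6.92]
    - [0, 0, 0, 0, 0, 6.92]
    - [0, 0, 0, 0, 0, 6.92]
    - [0, 0, 0, 0, 0, 6.92]
    - [0, 0, 0, 0, 0, 6.92]
    - [0, 0, 0, 0, 0, 6.92]
    - [0, 0, 0, 0, 0, 6.92]
    - [0, 0, 0, 0, 0, 6.92]

```text
clock: 21.45
tool_pos: [0.4996, -0.1702, 0.1852]
orientation: [-180.0, 0.0, -165.3]
force: [0.1, 0.0, -0.1]
opening: 0.03
gripper_force: 0.0
```

play_rows:
  plan:
    - [0, 0, 0, 0, 0, 6.92]
    - [0, 0, 0, 0, 0, 6.92]
    - [0, 0, 0, 0, -7, 0]
    - [0, 0, 0, 0, -7, 0]
    - [0, 0, 0, 0, -7, 0]
    - [0, 0, 0, 0, -7, 0]
    - [0, 0, 0, 0, -7, 0]
    - [0, 0, 0, 0, 0, 0]
    - [0, 0, 0, 0, 0, 0]
  grip: 0

```text
clock: 22.2
tool_pos: [0.497, -0.1713, 0.1834]
orientation: [-179.9, 33.8, -178.8]
force: [1.0, -0.2, 1.7]
opening: 0.0004
gripper_force: 0.0
```

```bash
python3 - <<'E'
from h import *
o=get_obs(); print(o['joint_pos'].round(1),o['orientation'],o['tool_pos'],o['force'].round(1)); print(R.from_euler('xyz',o['orientation'],degrees=True).as_matrix().round(3))
for n in ['top','scene']:
  snapshot(n)
  for q in ['front_pull','front_end','front_back','leaf_bar']:
    print(n,q,[(np.round(d['position'],3).tolist(),round(d['score'],2)) for d in spot_point(n,q)[:4] if abs(d['position'][0]-.56)<.08])
E
```

```text
[  3.1  -5.  -50.6   6.4 -10.7 -97.9] [-179.86599454   33.79163758 -178.78012356] [ 0.49703361 -0.1713069   0.18344631] [ 1.  -0.2  1.7]
[[-0.831 -0.02   0.556]
 [-0.018  1.     0.01 ]
 [-0.556 -0.002 -0.831]]
top front_pull [([0.56, 0.007, 0.06], 0.77)]
top front_end [([0.564, -0.093, 0.022], 0.77)]
top front_back [([0.62, 0.009, 0.024], 0.58)]
top leaf_bar [([0.546, -0.163, 0.053], 0.88)]
scene front_pull [([0.559, 0.006, 0.068], 0.64)]
scene front_end [([0.558, -0.091, 0.027], 0.6)]
scene front_back [([0.619, 0.012, 0.022], 0.82), ([0.638, 0.446, -0.001], 0.17)]
scene leaf_bar [([0.545, -0.164, 0.053], 0.89)]
```

The front is in place (end near y = -0.09, back edge at the fence) and the bar is at (0.546, -0.164, 0.053). A tilt of about 21° keeps joint 5 away from its limit. I lower beside the bar.

play_rows:
  plan:
    - [0, 0, 0, 0, 7, 0]
    - [0, 0, 0, 0, 7, 0]
    - [0, 0, 0, 0, 0, 0]
    - [1.34, 0, 3.15, 0, 0, 0]
    - [1.34, 0, 3.15, 0, 0, 0]
    - [1.34, 0, 3.15, 0, 0, 0]
    - [1.34, 0, 3.15, 0, 0, 0]
    - [0, 0, 0, 0, 0, 0]
    - [0, 0, 0, 0, 0, 0]
    - [0, 0, 0, 0, 0, 0]

```text
clock: 23.53
tool_pos: [0.4958, -0.1721, 0.049]
orientation: [-179.8, 20.9, -178.8]
force: [0.2, 0.4, 0.3]
opening: 0.0004
gripper_force: 0.0
```

```bash
python3 - <<'E'
from h import *
o=get_obs(); print(o['joint_pos'].round(1),o['orientation'],o['tool_pos'],o['force'].round(1))
Rm=R.from_euler('xyz',o['orientation'],degrees=True).as_matrix(); p=o['tool_pos']
hx,hz=.656,.055
prev=p
for th in [0,8,16,25,35,45,55,65,75,85,92]:
    t=np.deg2rad(th); b=np.array([hx-.11*np.cos(t),p[1],hz+.11*np.sin(t)])
    q=b+.0145*Rm[:,0]+.001*Rm[:,2]
    print(th,q.round(4),((q-prev)@Rm*100).round(2)); prev=q
E
```

```text
[  2.7  12.3 -50.5   6.5  -6.4 -97.9] [-179.79404636   20.85826384 -178.79673939] [ 0.49582793 -0.17213875  0.04901849] [0.2 0.4 0.3]
0 [ 0.5328 -0.1724  0.0489] [-3.45 -0.1   1.33]
8 [ 0.5339 -0.1724  0.0642] [-0.65 -0.01 -1.39]
16 [ 0.5371 -0.1724  0.0792] [-0.83 -0.01 -1.29]
25 [ 0.5431 -0.1724  0.0954] [-1.14 -0.02 -1.3 ]
35 [ 0.5527 -0.1724  0.112 ] [-1.49 -0.02 -1.21]
45 [ 0.565  -0.1724  0.1267] [-1.67 -0.03 -0.93]
55 [ 0.5797 -0.1724  0.139 ] [-1.81 -0.03 -0.63]
65 [ 0.5963 -0.1724  0.1486] [-1.89 -0.04 -0.3 ]
75 [ 0.6143 -0.1724  0.1552] [-1.92 -0.04  0.03]
85 [ 0.6332 -0.1724  0.1585] [-1.88 -0.04  0.36]
92 [ 0.6466 -0.1724  0.1588] [-1.27 -0.03  0.45]
```

play_rows:
  plan:
    - [-0.82, 0, 0.31, 0, 0, 0]
    - [-0.82, 0, 0.31, 0, 0, 0]
    - [-0.82, 0, 0.31, 0, 0, 0]
    - [-0.82, 0, 0.31, 0, 0, 0]
    - [0, 0, 0, 0, 0, 0]
    - [0, 0, 0, 0, 0, 0]

```text
clock: 24.03
tool_pos: [0.531, -0.1713, 0.0482]
orientation: [-179.8, 20.9, -178.8]
force: [0.1, -0.7, -0.3]
opening: 0.0003
gripper_force: 0.0
```

play_rows:
  plan:
    - [-0.21, 0, -0.33, 0, 0, 0]
    - [-0.21, 0, -0.33, 0, 0, 0]
    - [-0.21, 0, -0.33, 0, 0, 0]
    - [-0.21, 0, -0.33, 0, 0, 0]
    - [0, 0, 0, 0, 0, 0]

```text
clock: 24.45
tool_pos: [0.5309, -0.1714, 0.0628]
orientation: [-179.8, 20.6, -178.9]
force: [-8.5, 1.6, 1.4]
opening: 0.0006
gripper_force: 3.6
```

```bash
python3 - <<'E'
from h import *
o=get_obs(); print(o['tool_pos'],o['force'].round(1),o['moment'].round(2))
c=save('scene','s5.png')
for n in ['scene']:
    for q in ['leaf_bar','front_end']: print(n,[(np.round(d['position'],3).tolist(),round(d['score'],2)) for d in spot_point(n,q)[:2]])
cv2.imwrite('pics/s5c.png',cv2.resize(cv2.imread('pics/s5.png')[170:270,190:330],(784,560),interpolation=cv2.INTER_CUBIC))
E
```

```text
[ 0.53086431 -0.17142946  0.06281062] [-8.5  1.6  1.4] [0.5  3.69 0.25]
scene [([0.547, -0.165, 0.064], 0.6), ([0.619, 0.02, 0.022], 0.28)]
scene [([0.447, 0.526, 0.008], 0.69), ([0.348, -0.468, 0.009], 0.62)]
```

View pics/s5c.png

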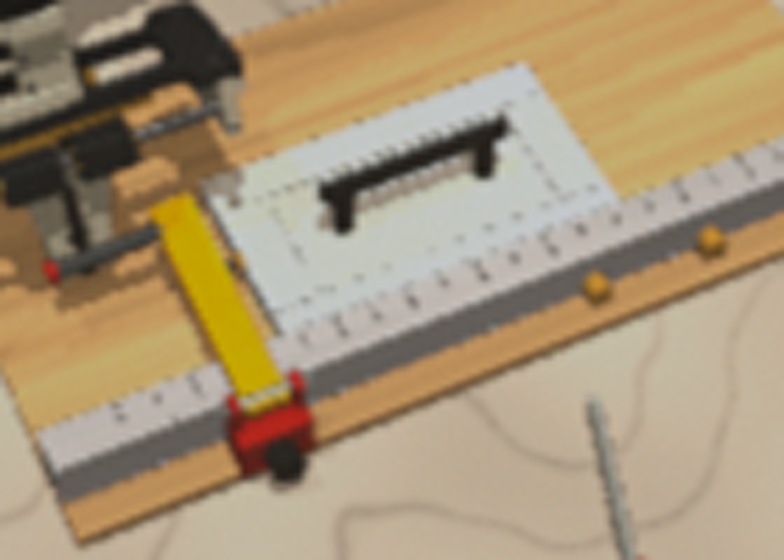

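The leaf has started rising: the bar is at z = 0.064 and the front is undisturbed. I follow the arc with slightly less inward push.

play_rows:
  plan:
    - [-0.15, 0, -0.35, 0, 0, 0]
    - [-0.15, 0, -0.35, 0, 0, 0]
    - [-0.16, 0, -0.35, 0, 0, 0]
    - [-0.2, 0, -0.33, 0, 0, 0]
    - [-0.28, 0, -0.33, 0, 0, 0]
    - [-0.28, 0, -0.33, 0, 0, 0]
    - [0, 0, 0, 0, 0, 0]

```text
clock: 25.18
tool_pos: [0.5348, -0.1714, 0.0863]
orientation: [-179.8, 20.6, -178.9]
force: [-12.4, 1.6, 3.9]
opening: 0.0004
gripper_force: 4.8
```

play_rows:
  plan:
    - [0.1, 0, -0.35, 0, 0, 0]
    - [-0.2, 0, -0.4, 0, 0, 0]
    - [-0.36, 0, -0.4, 0, 0, 0]
    - [-0.38, 0, -0.38, 0, 0, 0]
    - [-0.45, 0, -0.37, 0, 0, 0]
    - [-0.45, 0, -0.36, 0, 0, 0]
    - [0, 0, 0, 0, 0, 0]

```text
clock: 25.77
tool_pos: [0.544, -0.1711, 0.1144]
orientation: [-179.8, 20.6, -178.9]
force: [-10.1, -0.3, 3.4]
opening: 0.0007
gripper_force: 4.4
```

play_rows:
  plan:
    - [-0.43, 0, -0.11, 0, 0, 0]
    - [-0.43, 0, -0.11, 0, 0, 0]
    - [-0.43, 0, -0.11, 0, 0, 0]
    - [-0.43, 0, -0.11, 0, 0, 0]
    - [-0.43, 0, -0.11, 0, 0, 0]
    - [-0.45, 0, -0.16, 0, 0, 0]
    - [-0.45, 0, -0.16, 0, 0, 0]
    - [0, 0, 0, 0, 0, 0]

```text
clock: 26.43
tool_pos: [0.5723, -0.1705, 0.1347]
orientation: [-179.8, 21.0, -178.8]
force: [-2.9, -0.5, 1.9]
opening: 0.0004
gripper_force: 1.2
```

```bash
python3 - <<'E'
from h import *
o=get_obs(); print(o['tool_pos'],o['force'].round(1),o['joint_pos'].round(1))
snapshot('scene')
for q in ['leaf_bar','front_pull']: print([(np.round(d['position'],3).tolist(),round(d['score'],2)) for d in spot_point('scene',q)[:3]])
E
```

```text
[ 0.57233464 -0.17053742  0.13471009] [-2.9 -0.5  1.9] [  2.6   9.8 -34.9   1.7 -24.4 -92.8]
[([0.587, -0.164, 0.137], 0.81)]
[([0.346, -0.37, 0.053], 0.94), ([0.558, 0.007, 0.065], 0.79), ([0.429, 0.429, 0.051], 0.72)]
```

play_rows:
  plan:
    - [-0.45, 0, -0.15, 0, 0, 0]
    - [-0.45, 0, -0.15, 0, 0, 0]
    - [-0.47, 0, -0.08, 0, 0, 0]
    - [-0.47, 0, -0.08, 0, 0, 0]
    - [-0.47, 0, -0.08, 0, 0, 0]
    - [-0.47, 0, -0.08, 0, 0, 0]
    - [-0.48, 0, 0, 0, 0, 0]
    - [-0.48, 0, 0, 0, 0, 0]
    - [-0.48, 0, 0, 0, 0, 0]
    - [-0.48, 0, 0, 0, 0, 0]
    - [-0.47, 0, 0.09, 0, 0, 0]
    - [-0.47, 0, 0.09, 0, 0, 0]
    - [-0.47, 0, 0.09, 0, 0, 0]
    - [-0.47, 0, 0.09, 0, 0, 0]
    - [-0.43, 0, 0.15, 0, 0, 0]
    - [-0.43, 0, 0.15, 0, 0, 0]
    - [-0.43, 0, 0.15, 0, 0, 0]
    - [-0.4, 0, 0.15, 0, 0, 0]
    - [-0.4, 0, 0.15, 0, 0, 0]
    - [0, 0, 0, 0, 0, 0]

```text
clock: 28.25
tool_pos: [0.6546, -0.1686, 0.1588]
orientation: [-179.8, 20.8, -178.8]
force: [-0.2, 0.5, 0.4]
opening: 0.0003
gripper_force: 0.0
```

```bash
python3 - <<'E'
from h import *
o=get_obs(); print(o['tool_pos'],o['force'].round(1))
snapshot('scene')
for q in ['leaf_bar','front_pull','front_back','front_end']: print([(np.round(d['position'],3).tolist(),round(d['score'],2)) for d in spot_point('scene',q)[:3]])
E
```

```text
[ 0.65455268 -0.16862849  0.15884089] [-0.2  0.5  0.4]
[([0.669, -0.165, 0.165], 0.78)]
[([0.559, 0.005, 0.065], 0.8), ([0.43, 0.432, 0.049], 0.66), ([0.342, -0.372, 0.051], 0.66)]
[([0.406, -0.365, 0.014], 0.89), ([0.62, 0.011, 0.022], 0.82), ([0.367, 0.445, 0.01], 0.8)]
[([0.449, 0.527, 0.012], 0.67), ([0.562, -0.091, 0.024], 0.62), ([0.35, -0.472, 0.012], 0.58)]
```

The leaf is up past vertical (about 97°) with no force on the tool. I retreat and take a last look.

play_rows:
  plan:
    - [1.5, 0, -0.6, 0, 0, 0]
    - [2, 0, -0.8, 0, 0, 0]
    - [2, 0, -2, 0, 0, 0]
    - [0, 0, -4, 0, 0, 0]
    - [0, 0, -4, 0, 0, 0]
    - [0, 0, 0, 0, 0, 0]
    - [0, 0, 0, 0, 0, 0]
    - [0, 0, 0, 0, 0, 0]

```text
clock: 29.17
tool_pos: [0.5616, -0.1701, 0.2467]
orientation: [-179.8, 20.9, -178.9]
force: [-0.1, -1.2, 0.5]
opening: 0.0003
gripper_force: 0.0
```

```bash
python3 - <<'E'
from h import *
c=save('scene','s6.png'); print(get_obs()['tool_pos'],get_obs()['force'].round(1))
cv2.imwrite('pics/s6c.png',cv2.resize(cv2.imread('pics/s6.png')[120:310,160:430],(796,560),interpolation=cv2.INTER_CUBIC))
E
```

```text
[ 0.56143875 -0.17012014  0.24559224] [ 0.2 -0.5 -0.2]
```

View pics/s6c.png

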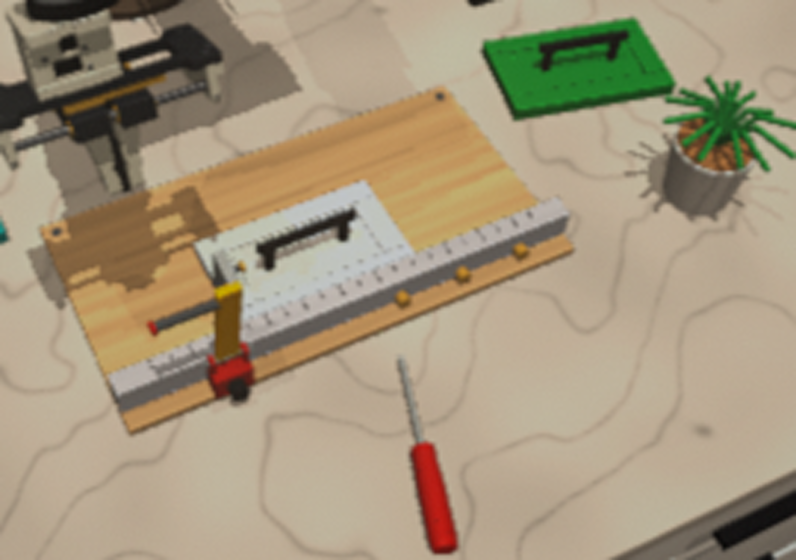

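The leaf stands up at (228,320), the white front lies along the fence at (300,245), the bystanders visible here (pot and screwdriver) are untouched, and the gripper is clear. Handing in.

```bash
python3 -c "
from plant import *
print(close_job())"
```

```text
the job is handed in; nothing more can be done
None
```

I flipped the stop down, set the drawer front along the fence and pressed it on the gauge screw at about 10 N for over a second. I then flipped the stop back up (about 97°) and handed the job in at 29 s. While I felt for the screw, the arm's push briefly reached 20 N; after friction I estimate 13–17 N at the screw, but that was not measured directly, so the 18 N limit was close.

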